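# Hang the paint cupboard's lift-off door back on its pins

### The arm

A 6-joint arm with a two-finger parallel gripper is mounted at the origin on the work surface. World frame = base frame: x ahead of the robot, y to its left, z up, the work surface at z = 0. Lengths are in m, angles in degrees, forces in N, time in s.
With the tool pointing down it reaches from about 0.35 to 0.975 m from the base axis. Payload 7.1 kg.
Tool frame: the origin (TCP) lies midway between the tips of the shut fingers; the grasp point (between the pads) lies 19 mm behind it; z points along the fingers, y is the line along which they close (so a half turn about z gives the same grasp; the last joint's range is limited). The gripper opens to 88 mm and grips with 3 to 60 N. Pads are 20 mm wide; open, the fingers measure 115 mm over their backs; the gripper's body (75 mm by 178 mm) begins 61 mm behind the grasp point.
Start: joints at [-64.286, 24.242, 93.386, -0, 62.372, -1.089], TCP at [0.282, -0.558, 0.223] pointing down, gripper open.
Joint ranges: [-172.04, 172.04], [-51.8, 120.97], [4.93, 147.93], [-75.15, 255.16], [6.16, 154.13], [-145.62, 145.62]. Speed limits (degrees/s): [136.94, 136.94, 172.46, 180, 180, 180].

### API

Orientations are given as a 3x3 rotation matrix whose columns are the frame's x, y, z axes.
In Python, from cell import ctrl, optics, job, readout gives the robot as it stands (ctrl), with the cameras (optics), the job (job) and the readings (readout).
- The arm moves only by the tool run_rows, called after ">>>" as a command line: name --pt "numbers of a row" for each row, then --argument value for the rest. Schema: {"type":"object","properties":{"steps":{"type":"array","items":{"type":"array","items":{"type":"number"},"minItems":5,"maxItems":5},"minItems":1,"maxItems":12},"grip_n":{"type":"number"},"only":{"type":"string"},"quiet":{"type":"boolean"},"lines":{"type":"string"}},"required":["steps"],"additionalProperties":false}. steps is a list of rows, 1 to 12 of them, each of 5 numbers: the finger opening in m, then dx, dy, dz in m, then a turn about the tool's z in degrees; each row is the pose to reach, as a shift and turn from the pose commanded when the call began, along the tool's axes at that moment; what a row does not reach only later rows make up. A row lasts 1/12 s, in which the tool goes at most 0.0417 m and 7.16 degrees, less where a joint would pass 70% of its speed; a pose out of reach is approached as far as the arm can. The fingers move at their own pace and stop on an object; grip_n is the grip in N (left out, the last holds). Time passes only in rows, so rows that do not move let the fingers close. The tool returns the time, the measured TCP pose, the force, the opening and the grip force at its end. only (a regular expression) keeps the lines of the reply that match it, lines (a string "A,B") keeps lines A to B, and quiet returns only ok. Input that does not fit is refused with a message, and nothing moves.
- readout.observe(): the state, without advancing time (a new reading comes with each control period).
- optics.capture(name): name is "side" or "top"; returns a dict with "color" (400x640x3 uint8, red, green, blue), "intrinsics" (3x3 intrinsics, pixels), "T" (4x4, takes a point from camera to world coordinates). Camera axes: x right, y up, looking along -z (the intrinsics and any distortion apply to the point x, -y, -z); pixel columns grow to the right and rows downward; lengths in m; the calibration is good to about 2 mm. A picture is of the moment at which its call begins. There is no depth.
- job.job_done(): hands the job in; it is judged then, once.
The state is a dict: "time": time; "joints": joint angles; "qd": joint speeds; "joint_efforts": joint torques, N m; "tool_pos": TCP position; "orientation": TCP orientation; "ft_force": force on the tool from outside, world axes, zero at the start; "ft_torque": the same for the moment, N m; "opening": finger opening in m; "grip_force": force on a finger pad.
Only numpy, scipy, OpenCV 4.12 (cv2) and the standard library are available. Lean on these libraries where they do the work, as an engineer would, in place of code of your own. Each camera call takes 0.05 s, during which the arm holds its last target. There are 200 camera calls.

### The job

The little plywood paint cupboard is missing its lift-off door, which stands in the wooden rack among the boards: it is the panel with two steel hinge rings on one edge. Take the door out of the rack by the tab on its top edge and lower it so that both rings drop onto the cupboard's two upright pins together, all the way down, then let go; the door may be left swung open or shut, at any angle.

Things in the scene. Friction and masses are not known exactly. Their poses are not given: they have to be found in the camera images.
- door: Plywood panel 14 (x) x 130 (y) x 150 mm (z), 0.25 kg; origin: centre of its underside, z up. Grip tab 14 mm thick, 50 wide, at z 150-195 over the middle: pinch along x. Steel rings 36 mm outside, 27 bore, 10 tall on the +y edge: axis x 0, y 92, undersides z 25 and 135. Stands in a fixed 3-slot rack (cleats end 22 mm above its underside: lift straight up) beside lower boards without tab or rings.
- cabinet: Fixed plywood cupboard 140 (x) x 174 (y) x 170 mm high, open front facing its -x; origin: centre of its underside. Pins stand before its front at the +y corner, x -96, y 92. Hung shut, the door has the cupboard's yaw; swung straight out, 90 degrees less (clockwise seen from above); anything between will do. Hung door's underside: 20 mm above the table.
- upper_pin (a point): Foot of the upper pin, on its axis, on top of its steel strap, 155 mm above the table; axes as the cupboard's. Oiled pin, upright, 34 mm tall, tapered from 22 mm at the foot to 5 mm at the tip, so a ring a few mm off centres itself. Strap 8 mm thick, 28 wide at most, running back to the cupboard's side. Home = ring's underside resting on the strap, at this point's height.
- lower_pin (a point): Foot of the lower pin, same shape and axis, 110 mm below the upper. From straight above, the lower ring would land on the upper strap: bring the door in sideways with its underside 60 to 105 mm above the table (rings 40 to 85 mm above home, lower ring between the straps) until the rings are over the pins, then lower straight down.

How it is judged (in metres and radians):
At the end, for the whole second after the job is handed in: Both hinge pins pass through the door's two rings, each ring within 10 mm of its pin's axis and within 6 mm of fully down on its strap; the door upright within 10 degrees, at rest and released. Any angle of swing counts (x of upper_pin in the frame of door between -0.01 and 0.01 m and y of upper_pin in the frame of door between 0.082 and 0.102 m and z of upper_pin in the frame of door between 0.129 and 0.141 m and x of lower_pin in the frame of door between -0.01 and 0.01 m and y of lower_pin in the frame of door between 0.082 and 0.102 m and z of lower_pin in the frame of door between 0.019 and 0.031 m and angle between door's own z axis and vertical below 0.175 rad and linear speed of door below 0.03 m/s and angular speed of door below 0.2 rad/s and contact force between door and the fingers below 0.2 N); the robot touches nothing.
It also fails if it takes over 42 s, if anything falls off the work surface, if the arm or the gripper's body presses on something with over 40 N, if the wrist force passes 120 N, or if a joint passes its speed limit or range.

## Working session

There is one attempt and no reset: what is moved stays moved. The work goes in short steps, Python scripts to look and compute and a tool call to move; the robot and the scene stay as the last step left them, time stands still between calls to the robot, and variables do not carry over. Pictures are saved under pics/ and viewed, at most 10 in all, crops included, and the job is handed in when it is done.

```bash
ls; mkdir -p pics; cat > h.py <<'E'
import numpy as np, cv2
from cell import ctrl, optics, job, readout
def cap(n,f):
    c=optics.capture(n); cv2.imwrite(f'pics/{f}.png',c['color'][:,:,::-1]); np.savez(f'{f}.npz',K=c['intrinsics'],T=c['T']); return c
def proj(f,P):
    d=np.load(f+'.npz'); P=np.atleast_2d(P); T=np.linalg.inv(d['T']); p=P@T[:3,:3].T+T[:3,3]
    p=p*[1,-1,-1]; q=p@d['K'].T; return q[:,:2]/q[:,2:]
def ray(f,uv):
    d=np.load(f+'.npz'); r=np.linalg.inv(d['K'])@[uv[0],uv[1],1]; r=d['T'][:3,:3]@(r*[1,-1,-1]); return d['T'][:3,3],r/np.linalg.norm(r)
def atz(f,uv,z):
    o,r=ray(f,uv); return o+r*(z-o[2])/r[2]
def tri(f1,a,f2,b):
    o1,r1=ray(f1,a);o2,r2=ray(f2,b)
    s=np.linalg.lstsq(np.c_[r1,-r2],o2-o1,rcond=None)[0]; p,q=o1+s[0]*r1,o2+s[1]*r2
    return (p+q)/2,np.linalg.norm(p-q)
E
python3 - <<'E'
from h import *
for n in('side','top'):
    c=cap(n,n+'1'); print(c['intrinsics'],c['T'].round(3))
s=readout.observe(); print(s['time'],s['tool_pos'],s['orientation'],s['opening'])
E
```

```text
cell.py
pics
[[444.19392983   0.         312.3993667 ]
 [  0.         444.19392983 206.01910448]
 [  0.           0.           1.        ]] [[-0.931  0.343 -0.122  0.407]
 [-0.364 -0.875  0.32   0.29 ]
 [ 0.003  0.342  0.94   1.067]
 [ 0.     0.     0.     1.   ]]
[[494.34723799   0.         322.69259085]
 [  0.         494.34723799 205.78099786]
 [  0.           0.           1.        ]] [[-0.012  0.994 -0.111  0.398]
 [-1.    -0.013 -0.01  -0.013]
 [-0.011  0.111  0.994  1.242]
 [ 0.     0.     0.     1.   ]]
0.1 [ 0.28163584 -0.55739854  0.22197628] [[ 8.92565425e-01  4.50917527e-01 -5.88038708e-04]
 [ 4.50917910e-01 -8.92564592e-01  1.22005546e-03]
 [ 2.52818624e-05 -1.35413651e-03 -9.99999083e-01]] 0.0877376432050631
```

View pics/side1.png

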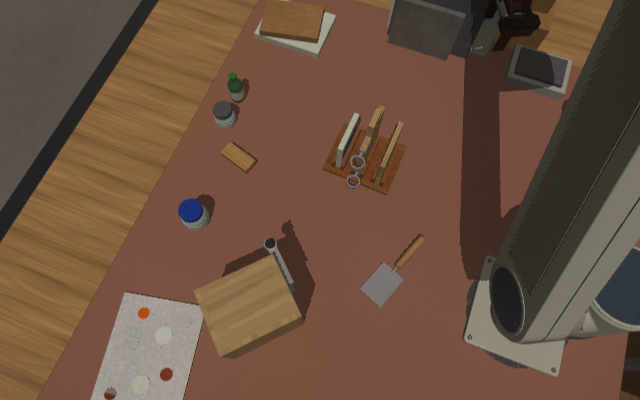

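View pics/top1.png

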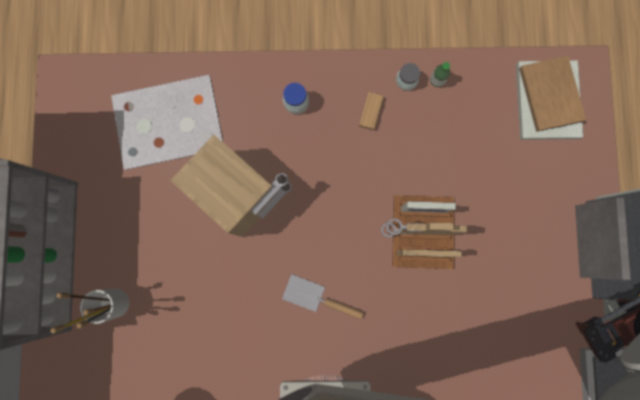

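The door is the middle panel: its rings are at (358,162)/(353,181) in side and (392,228) in top. The cupboard's pins are near (271,243) in side and (281,181) in top. I'll enlarge both areas.

```bash
python3 - <<'E'
from h import *
def crop(f,x,y,w,h,s):
    return cv2.resize(cv2.imread(f'pics/{f}.png')[y:y+h,x:x+w],None,fx=s,fy=s,interpolation=cv2.INTER_CUBIC)
a=crop('side1',320,98,100,100,4);b=crop('top1',375,185,100,100,4)
cv2.imwrite('pics/c1.png',np.hstack([a,b]))
a=crop('side1',240,225,66,66,6);b=crop('top1',240,160,66,66,6)
cv2.imwrite('pics/c2.png',np.hstack([a,b]))
E
```

```text
(no output)
```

View pics/c1.png

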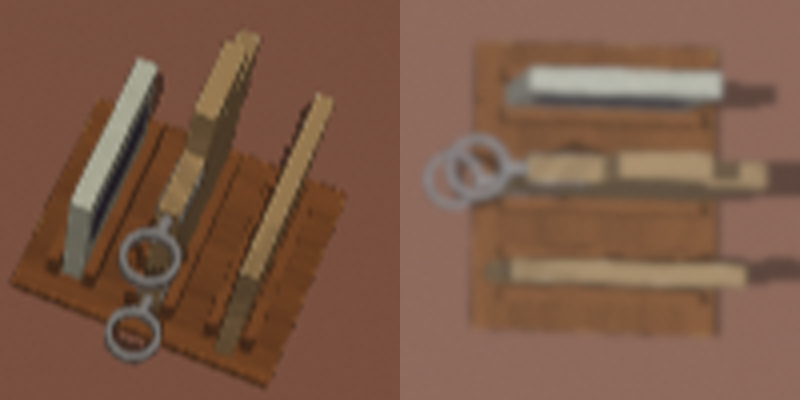

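View pics/c2.png

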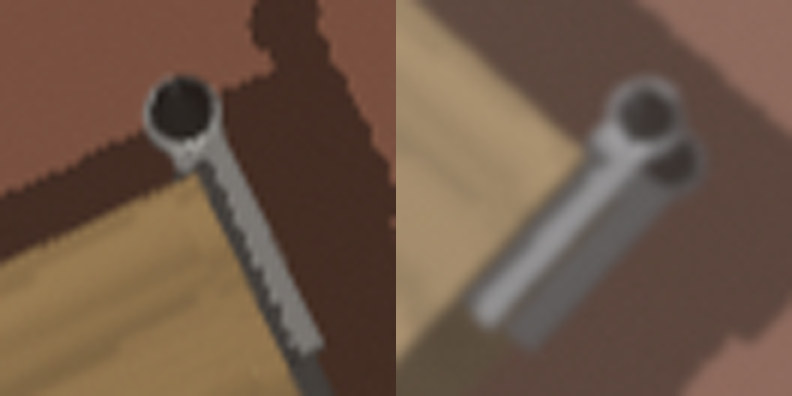

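Left crop c1 (side): upper ring centre (150,257), lower ring (133,333), tab top face about (219,81). Right (top): upper ring (79,167), lower (52,179), tab top (264,165). In c2 the upper strap end is at (182,110) in side and (250,111) in top, and the lower one at (272,157) in top. The wood end of the cupboard top is also visible.

```bash
python3 - <<'E'
from h import *
c=lambda x,y,ox,oy,s:((x+.5)/s-.5+ox,(y+.5)/s-.5+oy)
S=lambda x,y:c(x,y,320,98,4); T=lambda x,y:c(x,y,375,185,4)
S2=lambda x,y:c(x,y,240,225,6); T2=lambda x,y:c(x,y,240,160,6)
np.set_printoptions(precision=4,suppress=True)
up,e1=tri('side1',S(150,257),'top1',T(79,167)); lo,e2=tri('side1',S(133,333),'top1',T(52,179)); tb,e3=tri('side1',S(219,81),'top1',T(264,165))
print('ringU',up,e1,'ringL',lo,e2,'tab',tb,e3)
d=up-tb; print('door yaw from tab->ring', np.degrees(np.arctan2(-d[0],d[1])),np.hypot(d[0],d[1]))
print('tab z.2ish', atz('top1',T(264,165),tb[2]),'from side',atz('side1',S(219,81),tb[2]))
print('board edge yaw pts',atz('top1',T(530,168-0)-np.array([100,0]),.16),atz('top1',T(767-400,177),.16))
pu,e=tri('side1',S2(182,110),'top1',T2(250,111)); print('pinU',pu,e, atz('top1',T2(250,111),.155),atz('side1',S2(182,110),.155)); print('pinL',atz('top1',T2(272,157),.045))
# cabinet yaw: top corners by full side picture & strap
for n,z,pts in(('side1',.17,[(195,296),(271,257),(302,319),(222,356)]),('top1',.17,[(212,137),(271,183),(236,232),(172,183)])):
    P=np.array([atz(n,p,z) for p in pts]); print(n,P[:,:2]); 
    for i in range(4):
        v=P[(i+1)%4]-P[i]; print(np.degrees(np.arctan2(v[1],v[0])),np.linalg.norm(v))
E
```

```text
ringU [ 0.4711 -0.16    0.1479] 0.0006807114870142158 ringL [ 0.471  -0.1575  0.0439] 0.0009624934551238665 tab [ 0.4674 -0.2497  0.2026] 0.00043628460172500104
door yaw from tab->ring -2.3835864073119972 0.08973666763482663
tab z.2ish [ 0.4676 -0.2497  0.2026] from side [ 0.4672 -0.2497  0.2026]
board edge yaw pts [ 0.4698 -0.1862  0.16  ] [ 0.4632 -0.3152  0.16  ]
pinU [0.581  0.0897 0.1533] 0.002456574013813991 [0.5819 0.0896 0.155 ] [0.5794 0.09   0.155 ]
pinL [0.5814 0.0911 0.045 ]
side1 [[0.6727 0.2488]
 [0.5626 0.1201]
 [0.4568 0.2123]
 [0.5736 0.3321]]
-130.5354914775006 0.16932275568462712
138.90554574432446 0.14038013975923203
45.7104471266285 0.16727317101072323
-40.07552224000069 0.12942560960531366
top1 [[0.6739 0.242 ]
 [0.5687 0.1108]
 [0.462  0.1869]
 [0.5717 0.3289]]
-128.70226523887294 0.16818299479818027
144.47406388272574 0.13110280697503016
52.32381083088848 0.17938915512047096
-40.373544203299204 0.13417087669745187
```

>>> run_rows --pt "0.06 0 0 -0.04 0" --pt "0.06 0.3046 -0.1908 -0.04 -60.6" --pt "0.06 0.3046 -0.1908 -0.04 -60.6" --pt "0.06 0.3046 -0.1908 -0.04 -60.6" --pt "0.06 0.3046 -0.1908 -0.04 -60.6" --pt "0.06 0.3046 -0.1908 -0.04 -60.6" --pt "0.06 0.3046 -0.1908 -0.04 -60.6" --pt "0.06 0.3046 -0.1908 -0.04 -60.6" --pt "0.06 0.3046 -0.1908 -0.04 -60.6" --pt "0.06 0.3046 -0.1908 -0.04 -60.6" --pt "0.06 0.3046 -0.1908 -0.04 -60.6" --pt "0.06 0.3046 -0.1908 -0.04 -60.6" --grip_n 20

```text
time: 1.1
tool_pos: [0.4681, -0.2489, 0.2624]
orientation: [[0.043, 0.999, -0.001], [0.999, -0.043, 0.0], [0.0, -0.001, -1.0]]
ft_force: [-0.1, 1.4, 0.7]
opening: 0.0596
grip_force: 0.0
```

>>> run_rows --pt "0.05 0 0 0 0" --pt "0.05 0 0 0 0" --pt "0.05 0 0 0 0"

```text
time: 1.35
tool_pos: [0.4671, -0.2512, 0.2626]
orientation: [[0.047, 0.999, -0.0], [0.999, -0.047, -0.0], [-0.0, -0.0, -1.0]]
ft_force: [-0.6, 0.1, 0.2]
opening: 0.0501
grip_force: 0.0
```

```bash
python3 - <<'E'
from h import *
s=readout.observe(); print(s['time'],s['tool_pos'],s['orientation'].round(4) if hasattr(s['orientation'],'round') else s['orientation'],s['opening'],s['joints'])
E
```

```text
1.35 [ 0.4670675  -0.25118304  0.26255235] [[ 4.740e-02  9.989e-01 -3.000e-04]
 [ 9.989e-01 -4.740e-02 -0.000e+00]
 [-0.000e+00 -3.000e-04 -1.000e+00]] 0.05013886614859582 [-2.95514033e+01  1.35804464e+01  1.03184156e+02 -9.92068998e-03
  6.32499094e+01 -2.68283310e+01]
```

>>> run_rows --pt "0.045 0.0015 0 0.04 0" --pt "0.045 0.0015 0 0.07 0" --pt "0.045 0.0015 0 0.094 0" --pt "0.045 0.0015 0 0.094 0" --pt "0.045 0.0015 0 0.094 0"

```text
time: 1.77
tool_pos: [0.4668, -0.2491, 0.168]
orientation: [[0.047, 0.999, -0.002], [0.999, -0.047, 0.001], [0.001, -0.002, -1.0]]
ft_force: [-0.3, 0.1, -0.7]
opening: 0.0448
grip_force: 0.0
```

>>> run_rows --pt "0 0 0 0 0" --pt "0 0 0 0 0" --pt "0 0 0 0 0" --pt "0 0 0 0 0" --pt "0 0 0 0 0" --pt "0 0 0 0 0" --pt "0 0 0 0 0" --grip_n 40

```text
time: 2.35
tool_pos: [0.4679, -0.2489, 0.1695]
orientation: [[0.045, 0.999, 0.0], [0.999, -0.045, -0.001], [-0.001, 0.0, -1.0]]
ft_force: [-2.3, -0.1, 6.7]
opening: 0.0136
grip_force: 40.0
```

```bash
python3 - <<'E'
from h import *
cap('side','side2');cap('top','top2')
a=cv2.imread('pics/side2.png')[70:220,280:480];b=cv2.imread('pics/top2.png')[160:310,340:540]
cv2.imwrite('pics/g.png',cv2.resize(np.hstack([a,b]),None,fx=2,fy=2))
E
```

```text
(no output)
```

View pics/g.png

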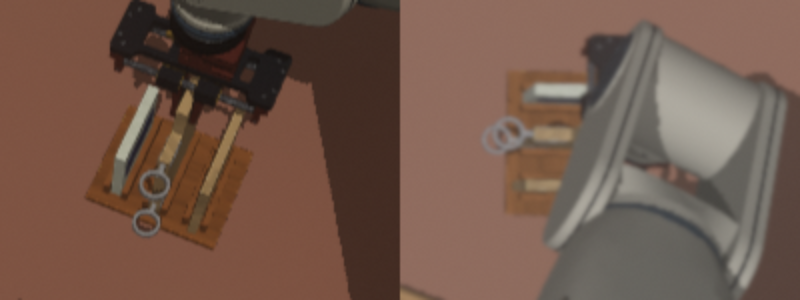

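The door is gripped (opening 13.6 mm), so I lift it straight up, then swing it to staging.

>>> run_rows --pt "0 0 0 -0.02 0" --pt "0 0 0 -0.05 0" --pt "0 0 0 -0.08 0" --pt "0 0 0 -0.11 0" --pt "0 0 0 -0.14 0" --pt "0 0 0 -0.16 0" --pt "0 0 0 -0.16 0"

```text
time: 3.03
tool_pos: [0.4697, -0.2496, 0.3332]
orientation: [[0.045, 0.999, 0.007], [0.999, -0.045, -0.004], [-0.003, 0.007, -1.0]]
ft_force: [0.4, -0.0, -1.8]
opening: 0.0142
grip_force: 40.0
```

>>> run_rows --pt "0 0.025 0.022 0 -6" --pt "0 0.05 0.045 0 -12" --pt "0 0.075 0.067 0 -18" --pt "0 0.1 0.09 0 -24" --pt "0 0.125 0.112 0 -30" --pt "0 0.15 0.135 0 -36" --pt "0 0.175 0.157 0 -42" --pt "0 0.2 0.18 0 -48" --pt "0 0.225 0.202 0 -54" --pt "0 0.25 0.222 0 -60" --pt "0 0.265 0.23 0 -62.5" --pt "0 0.265 0.23 0 -62.5"

```text
time: 4.03
tool_pos: [0.7101, 0.0089, 0.3259]
orientation: [[-0.867, 0.498, -0.003], [0.498, 0.867, 0.001], [0.003, -0.001, -1.0]]
ft_force: [-0.1, 0.2, -2.2]
opening: 0.0136
grip_force: 40.0
```

>>> run_rows --pt "0 0 0 0.02 0" --pt "0 0 0 0.04 0" --pt "0 0 0 0.06 0" --pt "0 0 0 0.08 0" --pt "0 0 0 0.083 0" --pt "0 0 0 0.083 0" --pt "0 0 0 0.083 0" --pt "0 0 0 0.083 0"

```text
time: 4.7
tool_pos: [0.7101, 0.0052, 0.2472]
orientation: [[-0.865, 0.502, 0.002], [0.502, 0.865, -0.0], [-0.002, 0.001, -1.0]]
ft_force: [-0.1, 0.1, -2.1]
opening: 0.0136
grip_force: 40.0
```

```bash
python3 - <<'E'
from h import *
np.set_printoptions(precision=4,suppress=True)
cap('side','side3');cap('top','top3');s=readout.observe();print(s['tool_pos'],np.array(s['orientation']))
P=s['tool_pos'];Y=np.array(s['orientation'])[:,0]
u=np.array(P)+Y*.092+[0,0,-.013];print('pred ring',u,proj('side3',u),proj('top3',u),'pin',proj('side3',[.581,.09,.155]),proj('top3',[.581,.09,.155]))
a=cv2.imread('pics/side3.png')[180:300,220:340];b=cv2.imread('pics/top3.png')[110:230,230:350]
cv2.imwrite('pics/s3.png',cv2.resize(np.hstack([a,b]),None,fx=3.3333,fy=3.3333,interpolation=cv2.INTER_CUBIC))
E
```

```text
[0.7102 0.0054 0.2473] [[-0.865   0.5018  0.0024]
 [ 0.5018  0.865  -0.0001]
 [-0.0021  0.0012 -1.    ]]
pred ring [0.6306 0.0516 0.2341] [[250.4351 205.9834]] [[295.8572 148.3839]] pin [[269.2229 242.6344]] [[281.0831 178.4893]]
```

View pics/s3.png

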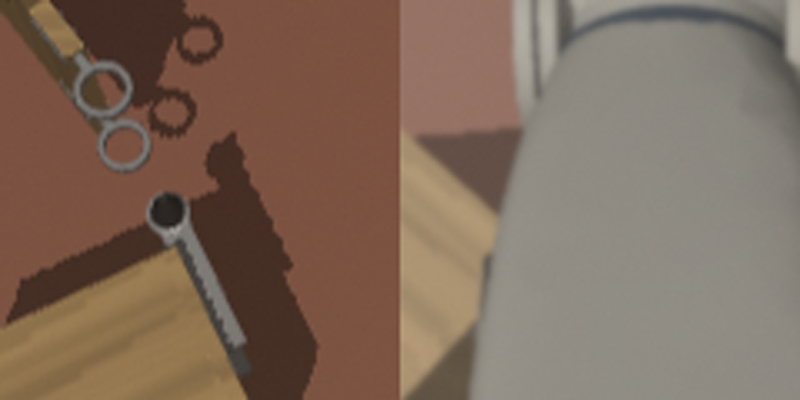

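The side view puts the rings at (250.5,206.3) and (256.9,223.5), and the upper one agrees with the prediction to 0.3 px. Next I move in sideways to the pins at (269.2,242.6).

>>> run_rows --pt "0 0 0.008 0 0" --pt "0 0.015 0.008 0 0" --pt "0 0.03 0.008 0 0" --pt "0 0.045 0.008 0 0" --pt "0 0.0575 0.008 0 0" --pt "0 0.0625 0.008 0 0" --pt "0 0.0625 0.008 0 0" --pt "0 0.0625 0.008 0 0"

```text
time: 5.47
tool_pos: [0.6602, 0.0442, 0.2463]
orientation: [[-0.865, 0.501, 0.001], [0.501, 0.865, -0.0], [-0.001, 0.001, -1.0]]
ft_force: [-0.1, -0.5, -3.1]
opening: 0.0137
grip_force: 40.0
```

```bash
python3 - <<'E'
from h import *
np.set_printoptions(precision=4,suppress=True)
cap('side','side4');s=readout.observe();print(s['tool_pos'])
P=s['tool_pos'];Y=np.array(s['orientation'])[:,0]
u=np.array(P)+Y*.092+[0,0,-.013];print('pred ring',u,proj('side4',[u,u-[0,0,.11],[.5805,.09,.189]]))
a=cv2.imread('pics/side4.png')[190:290,220:320]
cv2.imwrite('pics/s4.png',cv2.resize(a,None,fx=5,fy=5,interpolation=cv2.INTER_CUBIC))
E
```

```text
[0.6603 0.0439 0.2462]
pred ring [0.5807 0.09   0.2331] [[265.8053 232.1144]
 [270.6349 246.5455]
 [267.9729 238.3256]]
```

View pics/s4.png

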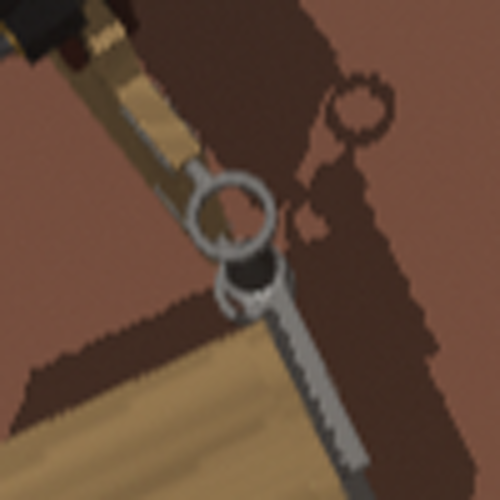

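The ring sits over the pin at (266.3,232.5), as predicted. I lower straight down.

>>> run_rows --pt "0 0 0 0.01 0" --pt "0 0 0 0.02 0" --pt "0 0 0 0.03 0" --pt "0 0 0 0.037 0" --pt "0 0 0 0.044 0" --pt "0 0 0 0.05 0" --pt "0 0 0 0.054 0" --pt "0 0 0 0.057 0" --pt "0 0 0 0.057 0" --pt "0 0 0 0.057 0"

```text
time: 6.35
tool_pos: [0.6596, 0.0439, 0.1888]
orientation: [[-0.865, 0.501, 0.0], [0.501, 0.865, 0.0], [-0.0, 0.0, -1.0]]
ft_force: [0.1, -0.2, -1.7]
opening: 0.0138
grip_force: 40.0
```

>>> run_rows --pt "0 0 0 0.002 0" --pt "0 0 0 0.004 0" --pt "0 0 0 0.005 0" --pt "0 0 0 0.005 0" --pt "0 0 0 0.005 0"

```text
time: 6.77
tool_pos: [0.6595, 0.0439, 0.1837]
orientation: [[-0.865, 0.501, 0.0], [0.501, 0.865, -0.0], [-0.0, 0.0, -1.0]]
ft_force: [0.4, 0.3, -2.2]
opening: 0.014
grip_force: 40.0
```

>>> run_rows --pt "0 0 0 0.002 0" --pt "0 0 0 0.003 0" --pt "0 0 0 0.003 0" --pt "0 0 0 0.003 0"

```text
time: 7.1
tool_pos: [0.6594, 0.0439, 0.1805]
orientation: [[-0.865, 0.501, -0.0], [0.501, 0.865, -0.0], [0.0, -0.0, -1.0]]
ft_force: [-0.4, -0.9, -2.0]
opening: 0.014
grip_force: 40.0
```

>>> run_rows --pt "0 0 0 0.001 0" --pt "0 0 0 0.002 0" --pt "0 0 0 0.002 0" --pt "0 0 0 0.002 0"

```text
time: 7.43
tool_pos: [0.6599, 0.0438, 0.1793]
orientation: [[-0.865, 0.502, 0.001], [0.502, 0.865, 0.0], [-0.001, 0.001, -1.0]]
ft_force: [0.8, -1.0, 3.6]
opening: 0.014
grip_force: 40.0
```

>>> run_rows --pt "0 0 0 0.001 0" --pt "0 0 0 0.002 0" --pt "0 0 0 0.002 0" --pt "0 0 0 0.002 0"

```text
time: 7.77
tool_pos: [0.6606, 0.0435, 0.1779]
orientation: [[-0.865, 0.501, 0.003], [0.501, 0.865, -0.0], [-0.003, 0.001, -1.0]]
ft_force: [1.7, -1.8, 6.7]
opening: 0.0137
grip_force: 40.0
```

The contact force builds at the expected home height. I release, look, then rise.

>>> run_rows --pt "0.0 0 0 -0.002 0" --pt "0.02 0 0 -0.002 0" --pt "0.04 0 0 -0.002 0" --pt "0.05 0 0 -0.002 0" --pt "0.05 0 0 -0.002 0" --pt "0.05 0 0 -0.002 0"

```text
time: 8.27
tool_pos: [0.6593, 0.0439, 0.1785]
orientation: [[-0.865, 0.501, -0.0], [0.501, 0.865, 0.0], [0.0, -0.0, -1.0]]
ft_force: [-0.8, -1.1, -0.2]
opening: 0.0431
grip_force: 0.0
```

>>> run_rows --pt "0.05 0 0 -0.02 0" --pt "0.05 0 0 -0.05 0" --pt "0.05 0 0 -0.09 0" --pt "0.05 0 0 -0.13 0" --pt "0.05 -0.04 0 -0.15 0" --pt "0.05 -0.08 0 -0.15 0" --pt "0.05 -0.12 0 -0.15 0" --pt "0.05 -0.16 0 -0.15 0" --pt "0.05 -0.2 0 -0.15 0" --pt "0.05 -0.2 0 -0.15 0" --pt "0.05 -0.2 0 -0.15 0" --pt "0.05 -0.2 0 -0.15 0"

```text
time: 9.27
tool_pos: [0.8321, -0.0563, 0.3276]
orientation: [[-0.865, 0.502, -0.002], [0.502, 0.865, 0.0], [0.002, -0.0, -1.0]]
ft_force: [0.4, -0.6, 0.8]
opening: 0.0501
grip_force: 0.0
```

```bash
python3 - <<'E'
from h import *
cap('side','side5');cap('top','top5')
a=cv2.imread('pics/side5.png')[180:300,220:340];b=cv2.imread('pics/top5.png')[110:230,230:350]
cv2.imwrite('pics/s5.png',cv2.resize(np.hstack([a,b]),None,fx=3.3333,fy=3.3333,interpolation=cv2.INTER_CUBIC))
th=np.radians(59.9);y=np.array([-np.sin(th),np.cos(th),0]);o=np.array([.5805,.09,.02])-.092*y
for n in('side5','top5'):print(n,proj(n,[[.5805,.09,.165],[.5805,.09,.055],o+[0,0,.195]]))
E
```

```text
side5 [[269.01877689 241.45716019]
 [273.22950979 254.06489507]
 [240.02426971 200.935794  ]]
top5 [[280.65315728 177.96400402]
 [284.99605264 185.50035278]
 [300.00568162 136.75780162]]
```

View pics/s5.png

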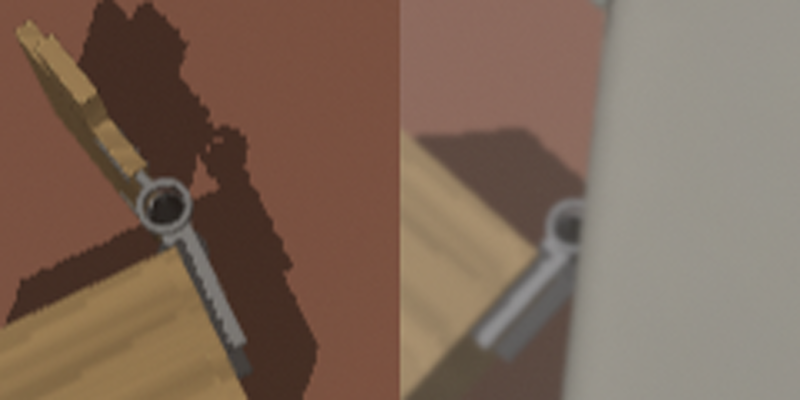

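The side view shows the upper ring around its pin at (269.0,241.9), within 0.4 px of the fully-down prediction. The door stands upright and the gripper is clear of it.

```bash
python3 -c "
from cell import ctrl, optics, job, readout
print(readout.observe()['time'],job.job_done())"
```

```text
the job is handed in; nothing more can be done
9.3667 None
```

I hung the door on the cupboard's two pins, let go of it and handed the job in at 9.4 s; no verdict came back. The last picture shows the upper ring on its pin at the fully-down height; the lower ring was hidden from view, so I only infer it is seated.

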